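Clear the chest and hold its lid for the stay

ROBOT

A 6-joint arm with a two-finger parallel gripper is mounted at the origin on the work surface. World frame = base frame: x ahead of the robot, y to its left, z up, the work surface at z = 0. Lengths are in mm, angles in rad, forces in N, time in s.
With the tool pointing down it reaches from about 275 to 750 mm from the base axis. Payload 10.2 kg.
Tool frame: the origin (TCP) lies between the finger pads; the fingertips stand 22 mm ahead of it and the grasp point (between the pads) lies 3 mm ahead of it (ctrl.nose_length is the distance from the TCP to the fingertips, in mm); y points along the fingers, z is the direction in which the jaws open and shut, and the axes are right-handed (so a half turn about y gives the same grasp; the last joint's range is limited). The gripper opens to 85 mm and grips with 20 to 120 N. Pads are 22 mm wide; open, the fingers measure 114 mm over their backs; the gripper's body (76 mm by 85 mm) begins 54 mm behind the grasp point. The pads swing forward as they close: fully open they stand 13 mm farther back than shut.
Start: joints at [-1.415, 0.313, 1.498, -0, 1.331, -0.223], TCP at [194.136, -487.794, 253.294] pointing down, gripper open.
Joint ranges: [-2.94, 2.94], [-0.97, 2.17], [0.19, 2.56], [-1.23, 4.37], [0.02, 3.11], [-2.88, 2.88]. Speed limits (rad/s): [2.39, 2.39, 3.01, 3.14, 3.14, 3.14].

INTERFACE

Orientations are given as a unit quaternion [w, x, y, z].
In Python, from rig import ctrl, eyes, models gives the robot as it stands.
- The arm moves only by the shell command python3 -m crank 'ROWS' [FORCE]. ROWS is JSON, a list of rows, each an object with "dp": the shift along the tool's x, y, z in mm, a list of three; "roll": the turn about the tool's y in rad; "gripper": the closure in counts, from 0 (fully open) to 255 (shut). A call has 1 to 10 rows; each row is the pose to reach, as a shift and turn from the pose commanded when the call began, along the tool's axes at that moment; what a row does not reach only later rows make up. A row lasts 1/12 s, in which the tool goes at most 41.7 mm and 7.16 degrees, less where a joint would pass 70% of its speed; a pose out of reach is approached as far as the arm can. A call with a gripper value outside its range is refused whole. The fingers move at their own pace and stop on an object; FORCE is the grip in N (left out, the last holds). Time passes only in rows, so rows that repeat a pose let the fingers close. It gives the time, the measured TCP pose, the force and the opening at its end, in the units of the state.
- ctrl.sense(): the state, without advancing time (a new reading comes with each control period).
- eyes.capture(name): name is "scene" or "top"; returns a dict with "color" (480x640x3 uint8, red, green, blue), "fx", "fy", "cx", "cy" (pixels), "R" (3x3) and "t" (3): a world point X has camera coordinates R X + t. Camera axes: x right, y down, z forward; pixel columns grow to the right and rows downward; lengths in mm; the calibration is good to about 2 mm. A picture is of the moment at which its call begins. There is no depth.
- ctrl.finish_job(): hands the job in, once; it reports no verdict.
Trained networks look in a picture, given as the dict that the camera call returned (one of the last four; its "shot" number tells which), for a name from the list of things; names that differ only in an ending like _2 or _b are one class to them, and where a whole thing is asked for, a point or a joint stands for the part that bears it (a point fixed in the world has none). Each returns a list of dicts, best first, with "confidence" (0 to 1); they miss things now and then, are a little off and sometimes report something else, mostly with a low value. They report only what shows in the picture. A call takes as long as a camera call. They do not tell look-alikes from the thing itself.
- models.spot_in(picture, label): "extent" ([centre column, centre row, width, height] in pixels, round what is visible of it).
- models.spot_point(picture, label): "centre" ([column, row] in pixels: a listed point, or the origin of a listed thing).
The state is a dict: "time_s": time; "joints": joint angles; "dq": joint speeds; "tau": joint torques, N m; "eef_pos": TCP position; "ee_rot": TCP orientation; "force": force on the tool from outside, world axes, zero at the start; "wrist_torque": the same for the moment, N m; "grip_width": opening from 0.0 (shut) to 1.0 (fully open).
Only numpy, scipy, OpenCV 4.12 (cv2) and the standard library are available. Lean on these libraries where they do the work, as an engineer would, in place of code of your own. Each camera call takes 0.05 s, during which the arm holds its last target. There are 200 camera calls.

TASK

The lid stay of the wooden chest is about to be screwed on, but someone left a pair of ear defenders standing on the lid. Hang the ear defenders by their headband over the steel rail, one ear cup on each side of the bar, and let go of them; then raise the lid by hand to 45 degrees and finish while holding it there, still and gripped or carried by the robot alone, because it falls shut when let go. Leave the other things on the bench where they are.

Things in the scene. Friction and masses are not known exactly. Their poses are not given: they have to be found in the camera images.
- chest: Open-topped box of pale wood, fixed to the bench, 240 mm (its x) by 280 mm (its y) by 100 mm high, walls 12 mm. Origin: centre of its underside, on the bench. The hinge of its lid runs along the +x rim; the free edge of the lid is at the -x side, which faces the robot to within about 15 degrees.
- lid (a joint): Hinge of the chest's lid: a flat pale wood board 240 by 280 by 12 mm, 0.3 to 0.55 kg. 0 = shut (level), grows as the free edge goes up, in rad; 0.785 is 45 degrees. The hinge is nearly free, so the lid falls shut when let go (below 1.5 rad); it stops at 1.9 rad. Its hinge line is along the chest's y axis.
- lid_hinge (a point): Point on the hinge line in the middle of the lid's width, at the level of the lid's underside (100 mm above the bench). Its axes turn with the lid: x is along the board away from the free edge, y along the hinge line, z out of the lid's top face.
- lid_handle (a point): Centre of the grip of the lid's steel bar handle: a straight round bar 11 mm thick and 100 mm long, parallel to the hinge line, standing 35 mm off the lid's top face, 30 mm in from the free edge. From lid_hinge it lies at x -210 mm, z +47 mm in the lid's axes. Axes as those of the lid.
- muffs: Rigid black and grey ear defenders, 0.15 to 0.3 kg, standing upright on the shut lid, headband up. 60 mm (x) by 148 mm (y) by 157 mm high. Two cups, each 60 by 36 by 80 mm high, at y = +56 and -56 mm: 76 mm clear between them. Origin: midway between the cups at the level of their flat feet; z up. Headband crown: a straight padded block 26 mm wide (x), 56 mm long (y), 137 to 157 mm above the origin.
- muffs_crown (a point): Middle of the flat underside of the ear defenders' padded crown (137 mm above their origin), the place that lies on the rail when they hang. Axes as muffs. Grip the crown across its 26 mm width, by its upper 18 mm only: fingers reaching below it would meet the rail.
- rail: Dark steel hanging rail fixed to the bench: round horizontal bar 16 mm thick, 260 mm long along its y axis, bar top 163 mm above the bench, a post 20 mm thick at each end. Origin: on the bench under the bar's middle. Turn the ear defenders' x axis (either way round) along the bar, bring them over it feet above the bar top, lower until the crown lies on it (feet then 26 mm above the bench).
- glue: Bystander: white glue bottle 56 mm wide, 140 mm high, behind the rail (+x side).
- sanding_block: Bystander: cork sanding block 60 by 100 by 32 mm, in front of the chest.
- tape_measure: Bystander: tape measure, 35 by 78 by 65 mm high, in front of the rail.
- offcuts: Bystander: two wood offcuts, 60 by 130 by 40 mm together, towards the far edge of the bench.
- screwdriver: Bystander: screwdriver 160 mm long, lying at the right (-y) side.
- pencil_pot: Bystander: dark wooden pot 76 mm wide, 100 mm high, at the left (+y) side.
- screw_jar: Bystander: glass jar with a metal cap, 64 mm wide, 75 mm high, at the right (-y) side.
Things that resemble listed ones, but are neither listed nor needed, are in the scene too. What is shaped like the muffs but turquoise is not meant.

How it is judged (in metres and radians):
On the way, in this order (a step that is already met when the one before it is completed fails the run):
1. the ear defenders hang over the rail by the crown, let go, while the lid is still shut (x of muffs_crown in the frame of rail between -0.03 and 0.03 m and y of muffs_crown in the frame of rail between -0.125 and 0.125 m and z of muffs_crown in the frame of rail between 0.152 and 0.182 m and angle between muffs's own z axis and vertical below 0.35 rad and contact force between muffs and rail above 0.5 N and contact force between muffs and the arm below 0.1 N and contact force between muffs and the fingers below 0.1 N and linear speed of muffs below 0.05 m/s and value of joint lid below 0.2 rad), for 0.2 s.
2. the robot holds the lid still at 45 degrees (value of joint lid between 0.68 and 0.89 rad and velocity of joint lid between -0.05 and 0.05 rad/s and (contact force between lid and the fingers above 0.5 N or contact force between lid and the arm above 0.5 N)), for 0.3 s.
At the end, for the whole second after the job is handed in: The lid stands still at 45 degrees (0.68 to 0.89 rad), carried by the robot and by no other thing; the ear defenders hang at rest on the rail with the middle of their crown within 30 mm of the bar's line and between the posts, upright within 20 degrees, untouched by the robot (all of step 2 and contact force between lid and glue below 0.1 N and contact force between lid and sanding_block below 0.1 N and contact force between lid and tape_measure below 0.1 N and contact force between lid and offcuts below 0.1 N and contact force between lid and screwdriver below 0.1 N and contact force between lid and pencil_pot below 0.1 N and contact force between lid and screw_jar below 0.1 N and contact force between lid and muffs below 0.1 N and contact force between lid and rail below 0.1 N and x of muffs_crown in the frame of rail between -0.03 and 0.03 m and y of muffs_crown in the frame of rail between -0.125 and 0.125 m and z of muffs_crown in the frame of rail between 0.152 and 0.182 m and angle between muffs's own z axis and vertical below 0.35 rad and contact force between muffs and rail above 0.5 N and contact force between muffs and the arm below 0.1 N and contact force between muffs and the fingers below 0.1 N and linear speed of muffs below 0.05 m/s); the arm keeps its last pose, push and grip.
It fails at once if a bystander is moved by more than 40 mm (distance of any of glue, sanding_block, tape_measure, offcuts, screwdriver, pencil_pot, screw_jar from where it was at the start of the episode above 0.04 m).
It also fails if it takes over 61 s, if anything falls off the work surface, if the arm or the gripper's body presses on something with over 40 N, if the wrist force passes 120 N, or if a joint passes its speed limit or range.

## Working session

There is one attempt and no reset: what is moved stays moved. The work goes in short steps, Python scripts to look and compute and a shell command to move; the robot and the scene stay as the last step left them, time stands still between calls to the robot, and variables do not carry over. Pictures are saved under pics/ and viewed, about 8 in all and at most 12, crops included, and the job is handed in when it is done.

```bash
mkdir -p pics; ls; python3 - <<'E'
from rig import ctrl,eyes,models
import cv2,numpy as np
print(ctrl.sense(), ctrl.nose_length)
for n in("scene","top"):
    p=eyes.capture(n); cv2.imwrite(f"pics/{n}0.png",p["color"][:,:,::-1])
    print(n,p["fx"],p["fy"],p["cx"],p["cy"],np.round(p["R"],4).tolist(),np.round(p["t"],1).tolist())
    for l in("muffs","rail","chest","lid","muffs_crown","lid_handle","lid_hinge"):
        print(l,[(np.round(d["centre"],1).tolist(),round(d["confidence"],2)) for d in models.spot_point(p,l)][:4])
E
```

```text
pics
{'time_s': 0.0, 'joints': array([-1.41543172e+00,  3.13422552e-01,  1.49844115e+00, -7.86939673e-06,
        1.33097641e+00, -2.23386997e-01]), 'dq': array([-0.00144646, -0.00062701,  0.00040104,  0.00174063, -0.00141642,
       -0.00108781]), 'tau': array([ 1.08610355e-03, -4.12255955e+01, -2.59737754e+01, -3.12392706e-05,
        4.18748052e-03,  4.14469559e-05]), 'eef_pos': array([ 194.08175142, -487.56426436,  252.7475674 ]), 'ee_rot': array([ 0.13312287, -0.13309828,  0.6949057 , -0.69402394]), 'force': array([-0.07753623,  0.27888287, -0.14560237]), 'wrist_torque': array([ 0.02115649,  0.03245706, -0.00193805]), 'grip_width': 1.0005725002410522} 22.0
scene 577.6618730563683 577.6618730563683 320.3556349725938 239.57775794925982 [[0.3777, 0.9259, -0.0103], [0.5794, -0.2451, -0.7773], [-0.7222, 0.2876, -0.629]] [-209.5, -160.1, 1832.8]
muffs [([251.4, 292.0], 0.95), ([332.8, 240.5], 0.83), ([124.7, 270.2], 0.82), ([122.6, 332.1], 0.75)]
rail [([249.5, 291.8], 0.3)]
chest [([241.4, 320.3], 0.69)]Traceback (most recent call last):
  File "<stdin>", line 8, in <module>
ValueError: it knows: chest, glue, lid_handle, lid_hinge, muffs, muffs_crown, offcuts, pencil_pot, rail, sanding_block, screw_jar, screwdriver, tape_measure
```

```bash
python3 - <<'E'
from rig import ctrl,eyes,models
import cv2,numpy as np,pickle
P={}
for n in("scene","top"):
    p=eyes.capture(n); P[n]=p; cv2.imwrite(f"pics/{n}0.png",p["color"][:,:,::-1])
    print(n,p["fx"],np.round(p["R"],4).tolist(),np.round(p["t"],1).tolist(), (-p["R"].T@p["t"]).round())
    for l in("muffs","rail","chest","muffs_crown","lid_handle","lid_hinge"):
        print(l,[(np.round(d["centre"],1).tolist(),round(d["confidence"],2)) for d in models.spot_point(p,l)][:4])
pickle.dump(P,open("P0.pkl","wb"))
E
```

```text
scene 577.6618730563683 [[0.3777, 0.9259, -0.0103], [0.5794, -0.2451, -0.7773], [-0.7222, 0.2876, -0.629]] [-209.5, -160.1, 1832.8] [1496. -372. 1026.]
muffs [([250.5, 291.8], 0.85), ([331.6, 240.9], 0.72), ([123.5, 271.6], 0.59)]
rail []
chest [([242.7, 320.3], 0.91), ([223.8, 252.7], 0.17)]
muffs_crown [([246.8, 242.9], 0.81), ([112.9, 229.7], 0.64), ([333.7, 204.2], 0.57)]
lid_handle [([219.6, 249.8], 0.84)]
lid_hinge [([264.1, 319.2], 0.76)]
top 586.3373786398652 [[-0.008, -1.0, 0.0011], [-0.9851, 0.0077, -0.1717], [0.1716, -0.0024, -0.9852]] [-3.9, 540.3, 1894.6] [ 207.   -3. 1959.]
muffs [([455.0, 338.8], 0.91), ([373.3, 240.3], 0.68), ([285.7, 311.1], 0.64)]
rail []
chest [([378.1, 252.1], 0.62), ([389.6, 271.2], 0.29)]
muffs_crown [([466.1, 341.7], 0.6), ([379.8, 232.8], 0.58)]
lid_handle [([385.9, 268.4], 0.82)]
lid_hinge [([372.7, 213.6], 0.58)]
```

View pics/scene0.png

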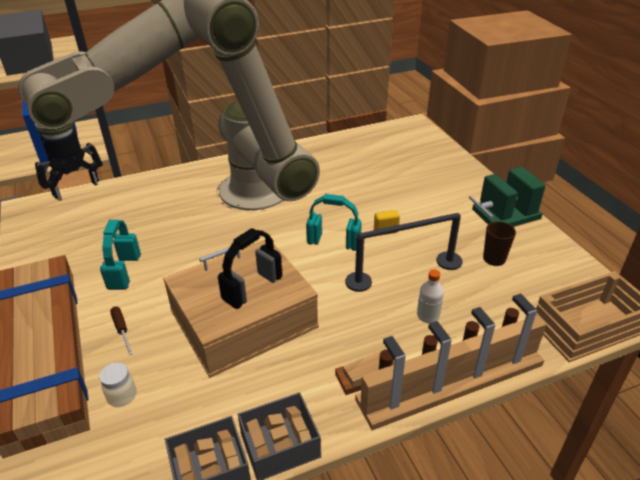

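View pics/top0.png

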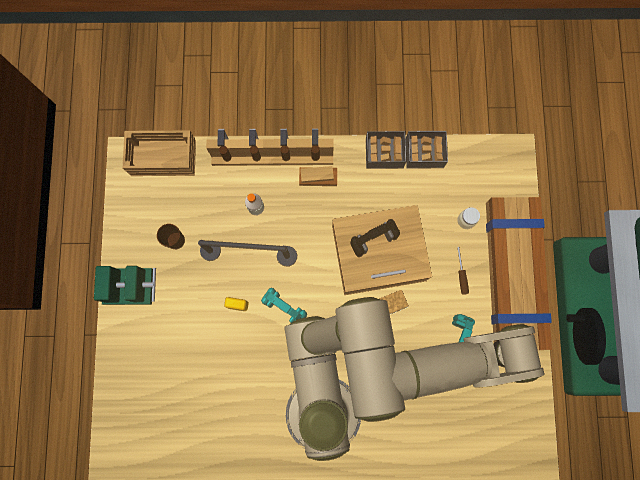

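Black muffs on the chest lid are at scene (250,270) and top (375,237). The other two look-alikes, at scene (333,225) and (120,255), are turquoise and not meant. I'll confirm this in one enlarged crop.

```bash
cat > h.py <<'E'
import numpy as np,cv2,pickle
from scipy.spatial.transform import Rotation as Ro
def K(p): return np.array([[p["fx"],0,p["cx"]],[0,p["fy"],p["cy"]],[0,0,1]])
def tri(ps,uv):
    A=[K(p)@np.c_[p["R"],p["t"]] for p in ps]
    X=cv2.triangulatePoints(A[0],A[1],np.array(uv[0],float),np.array(uv[1],float)).ravel();X=X[:3]/X[3]
    return X,[np.linalg.norm(proj(p,X)-u).round(1) for p,u in zip(ps,uv)]
def proj(p,X):
    c=np.asarray(X)@p["R"].T+p["t"]; return np.stack([p["fx"]*c[...,0]/c[...,2]+p["cx"],p["fy"]*c[...,1]/c[...,2]+p["cy"]],-1)
def atz(p,u,z):
    d=p["R"].T@np.linalg.inv(K(p))@[u[0],u[1],1]; o=-p["R"].T@p["t"]; return o+d*(z-o[2])/d[2]
def quat(s): w,x,y,z=s["ee_rot"]; return Ro.from_quat([x,y,z,w])
E
python3 - <<'E'
from h import *
P=pickle.load(open("P0.pkl","rb"));s,t=P["scene"],P["top"]
for n,a,b in(("muffs",(250.5,291.8),(373.3,240.3)),("crown",(246.8,242.9),(379.8,232.8)),("handle",(219.6,249.8),(385.9,268.4)),("hinge",(264.1,319.2),(372.7,213.6))):print(n,*tri([s,t],[a,b]))
rs=lambda i,f:cv2.resize(i,None,fx=f,fy=f,interpolation=cv2.INTER_CUBIC)
a=rs(t["color"][190:305,190:440],3);b=rs(s["color"][195:297,170:470],2.5)
cv2.imwrite("pics/crop.png",np.vstack([a,b])[:,:,::-1])
E
```

```text
muffs [ 551.44279735 -167.52410815  104.53616166] [np.float64(1.0), np.float64(0.7)]
crown [ 549.0342707  -168.87539807  247.15459815] [np.float64(1.9), np.float64(1.3)]
handle [ 451.23641322 -202.9041621   164.23372614] [np.float64(2.6), np.float64(1.9)]
hinge [ 640.81837514 -166.02657787  100.90274255] [np.float64(0.2), np.float64(0.1)]
```

View pics/crop.png

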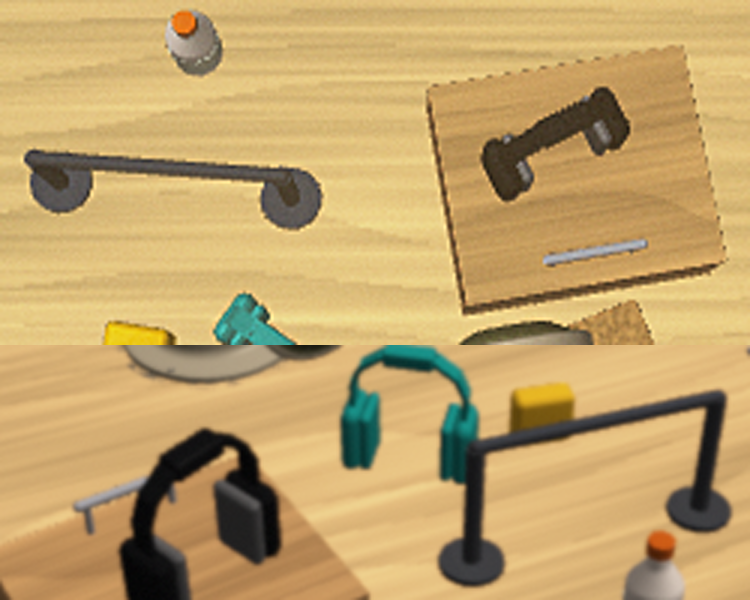

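The crop confirms black/grey muffs on the lid, crown at top about (376,235). The rail bar runs from top (201,243) to (287,249), and the handle is at top (388,274). Next I fit poses with the known sizes.

```bash
cat > fit.py <<'E'
from h import *
from scipy.optimize import minimize
def box(cx,cy,cz,a,b,c): return np.array([[cx+i*a/2,cy+j*b/2,cz+k*c/2] for i in(-1,1) for j in(-1,1) for k in(-1,1)])
PARTS=[box(0,56,40,60,36,80),box(0,-56,40,60,36,80),box(0,0,147,26,56,20)]
for s in(1,-1):PARTS.append(np.vstack([box(0,s*28,145,16,2,8),box(0,s*52,115,16,8,2)]));PARTS.append(np.vstack([box(0,s*52,115,16,8,2),box(0,s*58,80,16,8,2)]))
def render(p,x,y,z,yaw,roi,f=4):
    R=Ro.from_euler("z",yaw).as_matrix(); m=np.zeros(((roi[3]-roi[1])*f,(roi[2]-roi[0])*f),np.uint8)
    for q in PARTS:
        u=(proj(p,q@R.T+[x,y,z])-roi[:2]+.5)*f
        cv2.fillConvexPoly(m,cv2.convexHull(u.round().astype(np.int32)),1)
    return m
def mask(p,roi,f=4):
    c=cv2.resize(p["color"][roi[1]:roi[3],roi[0]:roi[2]],None,fx=f,fy=f).astype(int)
    return ((c.max(2)-c.min(2))<45)&(c.max(2)<175)
def fit(views,x0,z):
    M=[(p,r,mask(p,r)) for p,r in views]
    def cost(v): 
        c=0
        for p,r,m in M:
            g=render(p,v[0],v[1],z,v[2]/100,r)>0; c+=1-(g&m).sum()/(g|m).sum()
        return c
    best=min((minimize(cost,[x0[0],x0[1],a*100],method="Nelder-Mead",options=dict(initial_simplex=[[x0[0],x0[1],a*100],[x0[0]+15,x0[1],a*100],[x0[0],x0[1]+15,a*100],[x0[0],x0[1],a*100+20]])) for a in x0[2]),key=lambda r:r.fun)
    return best.x[0],best.x[1],best.x[2]/100,best.fun
E
python3 - <<'E'
from fit import *
P=pickle.load(open("P0.pkl","rb"));s,t=P["scene"],P["top"]
print("muffs",fit([(s,(215,226,285,310)),(t,(348,216,403,262))],(551,-167,[0.2,.5,.8]),112))
print("top only",fit([(t,(348,216,403,262))],(551,-167,[0.2,.5,.8]),112))
c=lambda a,b:(190+(a+.5)/3-.5,190+(b+.5)/3-.5)
L=[atz(t,c(*u),112) for u in((428,90),(683,47),(722,262),(466,305))];L=np.array(L)
print("lid",L.round(1).tolist(),[np.linalg.norm(L[i]-L[i-1]).round() for i in range(4)],L.mean(0))
for d in(L[0]-L[1],L[3]-L[2]):print("yaw y-axis",np.degrees(np.arctan2(-d[0],d[1])))
for d in(L[0]-L[3],L[1]-L[2]):print("yaw x",np.degrees(np.arctan2(d[1],d[0])))
H=[atz(t,c(*u),159) for u in((544,261),(647,243))];print("handle",H,np.mean(H,0),np.linalg.norm(H[0]-H[1]))
B=[atz(t,c(*u),157) for u in((31,158),(290,176))];d=B[0]-B[1];print("rail",B,np.mean(B,0),np.linalg.norm(d),np.degrees(np.arctan2(-d[0],d[1])))
cs=lambda a,b:(170+(a+.5)/2.5-.5,195+(b-345+.5)/2.5-.5)
B=[atz(s,cs(*u),155) for u in((476,448),(716,398))];d=B[1]-B[0];print("rail scene",B,np.mean(B,0),np.linalg.norm(d),np.degrees(np.arctan2(-d[0],d[1])))
E
```

```text
muffs (np.float64(550.0856024989182), np.float64(-164.23109416447755), np.float64(0.3768365933384255), np.float64(0.48701799439234206))
top only (np.float64(552.5694420656773), np.float64(-163.6309934891807), np.float64(0.4839409810380239), np.float64(0.2071323529411765))
lid [[619.3, -34.1, 112.0], [664.6, -309.9, 112.0], [430.8, -342.9, 112.0], [387.4, -71.7, 112.0]] [np.float64(235.0), np.float64(279.0), np.float64(236.0), np.float64(275.0)] [ 525.54489137 -189.63382802  112.        ]
yaw y-axis 9.342138947500885
yaw y-axis 9.090025573963976
yaw x 9.210888694363218
yaw x 8.03329661646581
handle [array([ 427.60868988, -150.92368795,  159.        ]), array([ 445.45823909, -257.61395669,  159.        ])] [ 436.53346449 -204.26882232  159.        ] 108.17310133069407
rail [array([539.98160408, 380.79620326, 157.        ]), array([518.84799935, 111.0655203 , 157.        ])] [529.41480172 245.93086178 157.        ] 270.5573332564596 -4.480015613145942
rail scene [array([519.50665194, 119.69292149, 155.        ]), array([540.55675715, 376.29234787, 155.        ])] [530.03170455 247.99263468 155.        ] 257.4614001102303 -4.689751427328602
```

```bash
cat > go.py <<'E'
# go.py x y z [jaw-axis angle, rad mod pi]: prints the tool-frame shift/roll to a world TCP target
import sys
from h import *
from rig import ctrl
def show(s=None):
    s=s or ctrl.sense();A=quat(s).as_matrix()
    print("t",round(s["time_s"],2),"pos",s["eef_pos"].round(1),"jaw",round(float(np.arctan2(A[1,2],A[0,2])),3),"tooly",A[:,1].round(3),"F",np.round(s["force"],1),"w",round(float(s["grip_width"]),3),"j6",round(float(s["joints"][5]),2))
    return s,A
if __name__=="__main__":
    s,A=show();v=list(map(float,sys.argv[1:]))
    print("dp",(A.T@(np.array(v[:3])-s["eef_pos"])).round(1))
    if len(v)>3:
        d=v[3]-np.arctan2(A[1,2],A[0,2]); d=(d+np.pi/2)%np.pi-np.pi/2   # world turn about +z
        print("roll",round(d*np.sign(A[2,1]),3),"or",round((d-np.sign(d)*np.pi)*np.sign(A[2,1]),3))
E
python3 go.py 194 -488 400; python3 go.py 551 -165 400 0.45
python3 -c "
from h import *
t=pickle.load(open('P0.pkl','rb'))['top']
print(atz(t,(190+183/3,190+22/3),140),atz(t,(190+203/3,190+58/3),0))"
```

```text
t 0.9 pos [ 194.1 -487.8  253.3] jaw -1.192 tooly [ 0.  0. -1.] F [ 0.5  0.9 -0.3] w 0.999 j6 -0.22
dp [ 2.000e-01 -1.467e+02  1.000e-01]
t 0.9 pos [ 194.1 -487.8  253.3] jaw -1.192 tooly [ 0.  0. -1.] F [ 0.5  0.9 -0.3] w 0.999 j6 -0.22
dp [-450.9 -146.7 -168. ]
roll 1.5 or -1.642
[688.11228591 225.59821734 140.        ] [682.54217729 219.79184927   0.        ]
```

```bash
python3 -m crank '[{"dp":[0,-120,0],"roll":-0.12,"gripper":0},{"dp":[0,-120,0],"roll":-0.24,"gripper":0},{"dp":[-40,-147,-15],"roll":-0.36,"gripper":0},{"dp":[-80,-147,-30],"roll":-0.48,"gripper":0},{"dp":[-120,-147,-45],"roll":-0.6,"gripper":0},{"dp":[-160,-147,-60],"roll":-0.72,"gripper":0},{"dp":[-200,-147,-75],"roll":-0.84,"gripper":0},{"dp":[-240,-147,-90],"roll":-0.96,"gripper":0},{"dp":[-280,-147,-105],"roll":-1.08,"gripper":0},{"dp":[-320,-147,-120],"roll":-1.2,"gripper":0}]' 40; python3 go.py 551 -165 350 0.45
```

```text
time_s: 1.73
eef_pos: [424.9, -277.4, 400.5]
ee_rot: [-0.503, 0.503, -0.496, 0.497]
force: [0.5, -1.4, 0.3]
grip_width: 1.005
t 1.73 pos [ 424.9 -277.4  400.5] jaw 0.014 tooly [ 0. -0. -1.] F [ 0.5 -1.4  0.3] w 1.005 j6 -0.82
dp [-110.6   50.5  127.6]
roll -0.436 or 2.705
```

```bash
python3 -m crank '[{"dp":[-30,10,34],"roll":-0.12,"gripper":0},{"dp":[-55,20,64],"roll":-0.24,"gripper":0},{"dp":[-85,35,98],"roll":-0.36,"gripper":0},{"dp":[-110.6,50,127.6],"roll":-0.436,"gripper":0},{"dp":[-110.6,50,127.6],"roll":-0.436,"gripper":0},{"dp":[-110.6,50,127.6],"roll":-0.436,"gripper":0}]'; python3 - <<'E'
from go import *
from rig import eyes
show();P={n:eyes.capture(n) for n in("scene","top")};pickle.dump(P,open("P1.pkl","wb"))
rs=lambda i,f:cv2.resize(i,None,fx=f,fy=f,interpolation=cv2.INTER_CUBIC)
im=P["scene"]["color"].copy()
from fit import PARTS
R=Ro.from_euler("z",.45).as_matrix();o=im.copy()
for q in PARTS[:3]:
    u=((proj(P["scene"],q@R.T+[551,-165,112])+.5-[170,170])*4).round().astype(np.int32)
    PARTS and globals().setdefault("H",[]).append(cv2.convexHull(u))
c=rs(im[170:320,170:310],4);c2=c.copy();cv2.polylines(c2,H,True,(255,0,0),1)
cv2.imwrite("pics/over.png",c2[:,:,::-1])
E
```

```text
time_s: 2.23
eef_pos: [551.5, -165.6, 348.5]
ee_rot: [-0.598, 0.598, -0.378, 0.376]
force: [-1.6, -0.7, -0.6]
grip_width: 1.003
t 2.23 pos [ 551.5 -165.6  348.5] jaw 0.447 tooly [-0.002  0.002 -1.   ] F [-1.6 -0.7 -0.6] w 1.003 j6 -0.94
```

View pics/over.png

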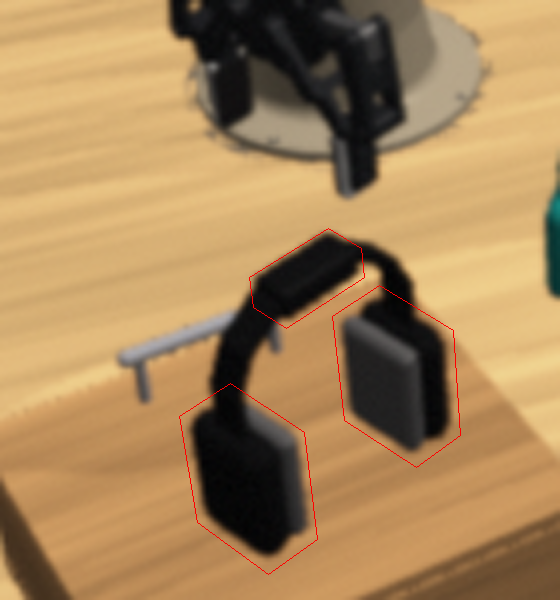

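The overlay at the fitted pose (551, -165, yaw 0.45) matches crown and cups within 2 px, and the crown is centred about (308,278) in the crop. Descending to grip.

```bash
python3 -m crank '[{"dp":[0,30,0],"gripper":0},{"dp":[0,55,0],"gripper":0},{"dp":[0,75,0],"gripper":0},{"dp":[0,75,0],"gripper":0},{"dp":[0,75,0],"gripper":150},{"dp":[0,75,0],"gripper":200},{"dp":[0,75,0],"gripper":255},{"dp":[0,75,0],"gripper":255},{"dp":[0,75,0],"gripper":255},{"dp":[0,75,0],"gripper":255}]' 50; python3 -m crank '[{"dp":[0,0,0],"gripper":255},{"dp":[0,0,0],"gripper":255},{"dp":[0,0,0],"gripper":255},{"dp":[0,0,0],"gripper":255}]'; python3 go.py 551 -165 370
```

```text
t 2.33 pos [ 550.2 -168.   350.6] jaw 0.443 tooly [ 0. -0. -1.] F [-0.6 -0.6  0. ] w 0.999 j6 -0.94
dp [ -2.4 -19.4   2. ]$[0]: bad value
$[0]: bad value
```

```bash
python3 -m crank '[{"dp":[-2,30,2],"roll":0,"gripper":0},{"dp":[-2,55,2],"roll":0,"gripper":0},{"dp":[-2,77,2],"roll":0,"gripper":0},{"dp":[-2,77,2],"roll":0,"gripper":0},{"dp":[-2,77,2],"roll":0,"gripper":150},{"dp":[-2,77,2],"roll":0,"gripper":200},{"dp":[-2,77,2],"roll":0,"gripper":255},{"dp":[-2,77,2],"roll":0,"gripper":255},{"dp":[-2,77,2],"roll":0,"gripper":255},{"dp":[-2,77,2],"roll":0,"gripper":255}]' 50; python3 -m crank '[{"dp":[0,0,0],"roll":0,"gripper":255},{"dp":[0,0,0],"roll":0,"gripper":255},{"dp":[0,0,0],"roll":0,"gripper":255},{"dp":[0,0,0],"roll":0,"gripper":255}]'; python3 go.py 551 -165 370
```

```text
time_s: 3.17
eef_pos: [551.6, -165.2, 274.4]
ee_rot: [-0.598, 0.598, -0.377, 0.378]
force: [-2.5, -0.8, 5.9]
grip_width: 0.287
time_s: 3.5
eef_pos: [551.6, -165.1, 274.3]
ee_rot: [-0.598, 0.598, -0.377, 0.378]
force: [-0.5, -1.1, 6.1]
grip_width: 0.293
t 3.5 pos [ 551.6 -165.1  274.3] jaw 0.444 tooly [ 0.001 -0.001 -1.   ] F [-0.5 -1.1  6.1] w 0.293 j6 -0.94
dp [ -0.2 -95.7  -0.4]
```

```bash
python3 -m crank '[{"dp":[0,-15,0],"roll":0,"gripper":255},{"dp":[0,-35,0],"roll":0,"gripper":255},{"dp":[0,-60,0],"roll":0,"gripper":255},{"dp":[0,-85,0],"roll":0,"gripper":255},{"dp":[0,-110,0],"roll":0,"gripper":255},{"dp":[0,-120,0],"roll":0,"gripper":255},{"dp":[0,-120,0],"roll":0,"gripper":255},{"dp":[0,-120,0],"roll":0,"gripper":255}]'; python3 go.py 530 247 394 1.49
```

```text
time_s: 4.17
eef_pos: [551.5, -164.8, 392.6]
ee_rot: [0.598, -0.598, 0.378, -0.377]
force: [-1.3, 0.4, -2.2]
grip_width: 0.291
t 4.17 pos [ 551.5 -164.8  392.6] jaw 0.444 tooly [-0.001  0.    -1.   ] F [-1.3  0.4 -2.2] w 0.291 j6 -0.94
dp [-381.1   -1.3  157.6]
roll -1.046 or 2.096
```

```bash
python3 -m crank '[{"dp":[-15,-2,6],"roll":-0.04,"gripper":255},{"dp":[-40,-2,17],"roll":-0.12,"gripper":255},{"dp":[-70,-2,29],"roll":-0.2,"gripper":255},{"dp":[-100,-2,41],"roll":-0.28,"gripper":255},{"dp":[-130,-2,54],"roll":-0.36,"gripper":255},{"dp":[-160,-2,66],"roll":-0.44,"gripper":255},{"dp":[-190,-2,79],"roll":-0.52,"gripper":255},{"dp":[-220,-2,91],"roll":-0.6,"gripper":255},{"dp":[-250,-2,103],"roll":-0.68,"gripper":255},{"dp":[-280,-2,116],"roll":-0.76,"gripper":255}]'; python3 go.py 530 247 394 1.49
```

```text
time_s: 5.0
eef_pos: [534.9, 140.1, 394.1]
ee_rot: [-0.695, 0.696, -0.128, 0.126]
force: [-0.8, -0.2, -1.7]
grip_width: 0.292
t 5.0 pos [534.9 140.1 394.1] jaw 1.21 tooly [-0.002  0.    -1.   ] F [-0.8 -0.2 -1.7] w 0.292 j6 -1.17
dp [-42.3   0.1  98.3]
roll -0.28 or 2.861
```

```bash
python3 -m crank '[{"dp":[-10,0,23],"roll":-0.07,"gripper":255},{"dp":[-20,0,46],"roll":-0.14,"gripper":255},{"dp":[-30,0,70],"roll":-0.21,"gripper":255},{"dp":[-38,0,90],"roll":-0.26,"gripper":255},{"dp":[-42,0,98],"roll":-0.28,"gripper":255},{"dp":[-42,0,98],"roll":-0.28,"gripper":255},{"dp":[-42,0,98],"roll":-0.28,"gripper":255},{"dp":[-42,0,98],"roll":-0.28,"gripper":255}]'; python3 - <<'E'
from go import *
from rig import eyes
from fit import PARTS
show();P={n:eyes.capture(n) for n in("scene","top")};pickle.dump(P,open("P2.pkl","wb"))
s,t=P["scene"],P["top"]
d=np.array([.0805,.997,0]);B=[np.array([530,247,163])+d*a for a in(-130,130)]
out=[]
for p,o in((s,(300,120)),(t,(180,190))):
    c=cv2.resize(p["color"][o[1]:o[1]+180,o[0]:o[0]+200],None,fx=2,fy=2,interpolation=cv2.INTER_CUBIC)
    u=((proj(p,np.array(B))-o+.5)*2).round().astype(int);cv2.line(c,u[0].tolist(),u[1].tolist(),(255,0,0),1);out.append(c)
cv2.imwrite("pics/rail.png",np.hstack(out)[:,:,::-1])
E
```

```text
time_s: 5.67
eef_pos: [531.9, 243.5, 395.0]
ee_rot: [-0.706, 0.707, -0.031, 0.031]
force: [-0.0, -0.5, -1.5]
grip_width: 0.297
t 5.67 pos [531.9 243.5 395. ] jaw 1.482 tooly [-0.001 -0.    -1.   ] F [-0.  -0.5 -1.5] w 0.297 j6 -1.25
```

View pics/rail.png

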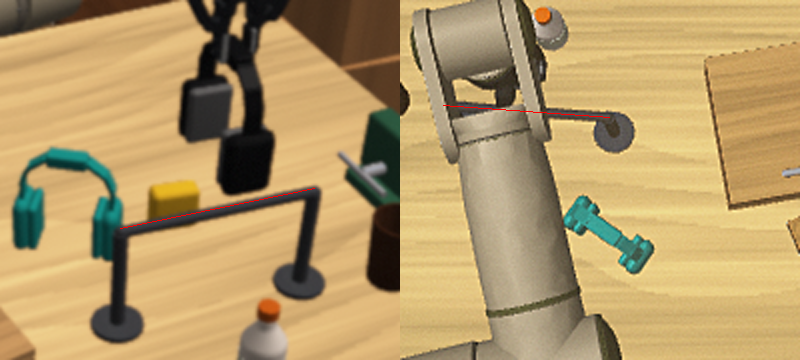

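Left panel: the rail line overlay lies on the bar from (120,232) to (317,190). The muffs hang above it with a cup on each side. Lowering.

```bash
python3 -m crank '[{"dp":[-2,20,0],"roll":0,"gripper":255},{"dp":[-2,45,0],"roll":0,"gripper":255},{"dp":[-2,70,0],"roll":0,"gripper":255},{"dp":[-2,95,0],"roll":0,"gripper":255},{"dp":[-2,120,0],"roll":0,"gripper":255},{"dp":[-2,145,0],"roll":0,"gripper":255},{"dp":[-2,165,0],"roll":0,"gripper":255},{"dp":[-2,180,0],"roll":0,"gripper":255},{"dp":[-2,190,0],"roll":0,"gripper":255},{"dp":[-2,195,0],"roll":0,"gripper":255}]';python3 -m crank '[{"dp":[0,3,0],"roll":0,"gripper":255},{"dp":[0,6,0],"roll":0,"gripper":255},{"dp":[0,9,0],"roll":0,"gripper":255},{"dp":[0,9,0],"roll":0,"gripper":255},{"dp":[0,9,0],"roll":0,"gripper":255}]'; python3 go.py 530 244 188
```

```text
time_s: 6.6
eef_pos: [529.7, 243.8, 199.1]
ee_rot: [-0.706, 0.707, -0.032, 0.03]
force: [1.1, 1.6, -1.4]
grip_width: 0.292
time_s: 7.02
eef_pos: [530.0, 244.6, 191.6]
ee_rot: [0.707, -0.706, 0.03, -0.031]
force: [0.8, 0.5, -1.6]
grip_width: 0.294
t 7.02 pos [530.  244.6 191.6] jaw 1.484 tooly [ 0.001  0.    -1.   ] F [ 0.8  0.5 -1.6] w 0.294 j6 -1.25
dp [ 0.1  3.6 -0.6]
```

```bash
python3 -m crank '[{"dp":[0,2,0],"roll":0,"gripper":255},{"dp":[0,3,0],"roll":0,"gripper":255},{"dp":[0,4,0],"roll":0,"gripper":255},{"dp":[0,4,0],"roll":0,"gripper":255}]'; python3 go.py 530 244 188
```

```text
time_s: 7.35
eef_pos: [529.9, 244.6, 187.6]
ee_rot: [0.706, -0.706, 0.031, -0.031]
force: [-1.6, -0.1, 1.2]
grip_width: 0.295
t 7.35 pos [529.9 244.6 187.6] jaw 1.484 tooly [ 0.  0. -1.] F [-1.6 -0.1  1.2] w 0.295 j6 -1.25
dp [ 0.1 -0.4 -0.6]
```

```bash
python3 -m crank '[{"dp":[0,0,0],"roll":0,"gripper":150},{"dp":[0,0,0],"roll":0,"gripper":120},{"dp":[0,0,0],"roll":0,"gripper":80},{"dp":[0,0,0],"roll":0,"gripper":40},{"dp":[0,0,0],"roll":0,"gripper":0},{"dp":[0,0,0],"roll":0,"gripper":0}]'; python3 -m crank '[{"dp":[0,-10,0],"roll":0,"gripper":0},{"dp":[0,-25,0],"roll":0,"gripper":0},{"dp":[0,-50,0],"roll":0,"gripper":0},{"dp":[0,-80,0],"roll":0,"gripper":0},{"dp":[0,-120,0],"roll":0,"gripper":0},{"dp":[0,-160,0],"roll":0,"gripper":0},{"dp":[0,-180,0],"roll":0,"gripper":0},{"dp":[0,-180,0],"roll":0,"gripper":0}]'; python3 - <<'E'
from go import *
from rig import eyes
show();s=eyes.capture("scene");pickle.dump(s,open("P3.pkl","wb"))
c=cv2.resize(s["color"][100:320,140:470],None,fx=2.4,fy=2.4,interpolation=cv2.INTER_CUBIC)
cv2.imwrite("pics/hung.png",c[:,:,::-1])
E
python3 go.py 437 -204 394 0.16
```

```text
time_s: 7.85
eef_pos: [529.9, 244.5, 187.3]
ee_rot: [0.706, -0.706, 0.031, -0.031]
force: [-0.8, -0.7, 0.2]
grip_width: 0.997
time_s: 8.52
eef_pos: [530.4, 244.7, 373.4]
ee_rot: [0.707, -0.705, 0.027, -0.034]
force: [-0.5, -0.3, -0.4]
grip_width: 0.999
t 8.52 pos [530.4 244.7 373.4] jaw 1.484 tooly [ 0.01   0.002 -1.   ] F [-0.5 -0.3 -0.4] w 0.999 j6 -1.25
t 8.57 pos [530.1 244.6 370.1] jaw 1.484 tooly [ 0.005  0.001 -1.   ] F [-0.5  0.3 -1.2] w 0.997 j6 -1.25
dp [ -53.7  -24.9 -455. ]
roll 1.324 or -1.818
```

View pics/hung.png

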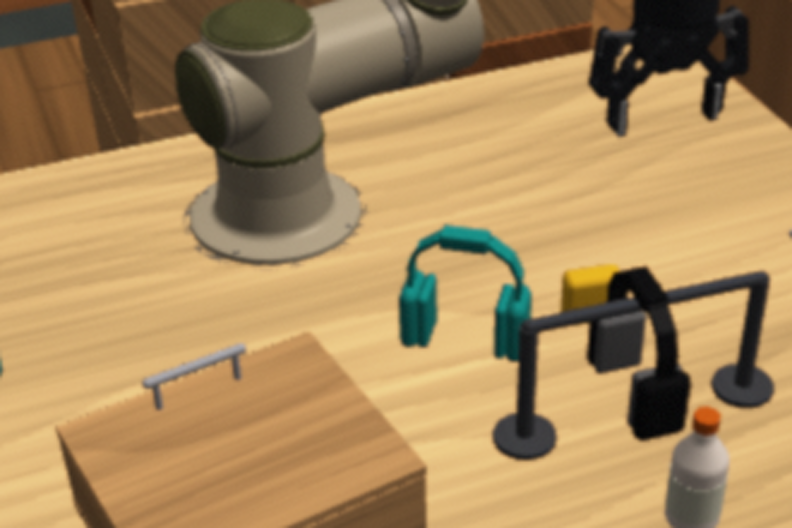

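The black muffs hang on the bar at (640,290) in the crop with one cup on each side. The lid is clear, with the handle from (147,381) to (243,350). Heading for the handle.

```bash
python3 -m crank '[{"dp":[-4,-10,-30],"roll":0.11,"gripper":0},{"dp":[-8,-20,-65],"roll":0.22,"gripper":0},{"dp":[-13,-25,-105],"roll":0.33,"gripper":0},{"dp":[-17,-25,-145],"roll":0.45,"gripper":0},{"dp":[-22,-25,-185],"roll":0.57,"gripper":0},{"dp":[-27,-25,-225],"roll":0.69,"gripper":0},{"dp":[-31,-25,-265],"roll":0.81,"gripper":0},{"dp":[-36,-25,-305],"roll":0.93,"gripper":0},{"dp":[-41,-25,-345],"roll":1.05,"gripper":0},{"dp":[-46,-25,-385],"roll":1.17,"gripper":0}]'; python3 - <<'E'
from h import *
s=pickle.load(open("P3.pkl","rb"))
f=lambda a,b:(140+(a+.5)/2.4-.5,100+(b+.5)/2.4-.5)
H=[atz(s,f(*u),159) for u in((147,381),(243,350))];d=H[1]-H[0];print(H,np.mean(H,0),np.linalg.norm(d),np.arctan2(-d[0],d[1]))
E
python3 go.py 437 -204 250 0.16
```

```text
time_s: 9.4
eef_pos: [449.5, -136.6, 391.3]
ee_rot: [-0.571, 0.571, -0.418, 0.417]
force: [0.5, -0.1, -0.2]
grip_width: 1.0
[array([ 456.68906135, -255.08805461,  159.        ]), array([ 447.45970177, -157.05783405,  159.        ])] [ 452.07438156 -206.07294433  159.        ] 98.46372540529042 0.09387140382219289
t 9.4 pos [ 449.5 -136.6  391.3] jaw 0.308 tooly [-0.002  0.001 -1.   ] F [ 0.5 -0.1 -0.2] w 1.0 j6 -0.85
dp [ 60.6 141.3 -32.2]
roll 0.148 or -2.993
```

```bash
python3 -m crank '[{"dp":[30,40,-16],"roll":0.1,"gripper":0},{"dp":[60,60,-32],"roll":0.148,"gripper":0},{"dp":[61,95,-32],"roll":0.148,"gripper":0},{"dp":[61,130,-32],"roll":0.148,"gripper":0},{"dp":[61,141,-32],"roll":0.148,"gripper":0},{"dp":[61,141,-32],"roll":0.148,"gripper":0}]'; python3 go.py 437.5 -205 149 0.16
```

```text
time_s: 9.9
eef_pos: [437.5, -202.1, 247.5]
ee_rot: [-0.54, 0.54, -0.46, 0.454]
force: [-0.2, 0.4, -0.2]
grip_width: 1.001
t 9.9 pos [ 437.5 -202.1  247.5] jaw 0.165 tooly [-0.006  0.005 -1.   ] F [-0.2  0.4 -0.2] w 1.001 j6 -0.84
dp [ 3.5 98.4  0. ]
roll 0.005 or -3.136
```

```bash
python3 -m crank '[{"dp":[2,30,0],"roll":0,"gripper":0},{"dp":[2,60,0],"roll":0,"gripper":0},{"dp":[2,85,0],"roll":0,"gripper":0},{"dp":[2,100,0],"roll":0,"gripper":0},{"dp":[2,100,0],"roll":0,"gripper":0},{"dp":[2,100,0],"roll":0,"gripper":120},{"dp":[2,100,0],"roll":0,"gripper":200},{"dp":[2,100,0],"roll":0,"gripper":255},{"dp":[2,100,0],"roll":0,"gripper":255},{"dp":[2,100,0],"roll":0,"gripper":255}]' 40; python3 -m crank '[{"dp":[0,0,0],"roll":0,"gripper":255},{"dp":[0,0,0],"roll":0,"gripper":255},{"dp":[0,0,0],"roll":0,"gripper":255},{"dp":[0,0,0],"roll":0,"gripper":255}]'; python3 - <<'E'
from go import *
s,A=show()
p=s["eef_pos"]+3*A[:,1]; a=0.16; ex=np.array([np.cos(a),np.sin(a),0]);ez=np.array([0,0,1.])
h=p+210*ex-47*ez; print("hinge",h)   # implied hinge
for th in np.linspace(0,.785,11)[1:]:
    q=h-210*(np.cos(th)*ex+0*ez)+210*np.sin(th)*ez+47*(np.sin(th)*ex+np.cos(th)*ez)
    print(round(th,2),(A.T@(q-p)).round(1))
E
```

```text
time_s: 10.73
eef_pos: [439.6, -205.1, 152.0]
ee_rot: [0.54, -0.54, 0.456, -0.457]
force: [-0.0, -0.4, 1.1]
grip_width: 0.3
time_s: 11.07
eef_pos: [437.6, -205.3, 151.7]
ee_rot: [-0.539, 0.541, -0.458, 0.455]
force: [-14.5, -3.1, 9.4]
grip_width: 0.111
t 11.07 pos [ 437.6 -205.3  151.7] jaw 0.167 tooly [-0.005 -0.    -1.   ] F [-14.5  -3.1   9.4] w 0.111 j6 -0.84
hinge [ 644.95069692 -171.8160622   101.70800904]
0.08 [  0.  -16.3   4.3]
0.16 [  0.1 -32.3   9.8]
0.24 [  0.1 -47.8  16.5]
0.31 [  0.1 -62.7  24.5]
0.39 [  0.2 -76.9  33.6]
0.47 [  0.3 -90.4  43.8]
0.55 [   0.3 -103.    55. ]
0.63 [   0.4 -114.7   67.1]
0.71 [   0.5 -125.5   80.2]
0.78 [   0.6 -135.1   94. ]
```

```bash
python3 -m crank '[{"dp":[0,-4,0],"roll":0,"gripper":255},{"dp":[0,-10,2],"roll":0,"gripper":255},{"dp":[0,-16,4],"roll":0,"gripper":255},{"dp":[0,-24,7],"roll":0,"gripper":255},{"dp":[0,-32,10],"roll":0,"gripper":255},{"dp":[0,-40,13],"roll":0,"gripper":255},{"dp":[0,-48,16.5],"roll":0,"gripper":255},{"dp":[0,-55,20],"roll":0,"gripper":255},{"dp":[0,-63,24.5],"roll":0,"gripper":255},{"dp":[0,-63,24.5],"roll":0,"gripper":255}]'; cat > arc.py <<'E'
from go import *
s,A=show()
a=0.16; ex=np.array([np.cos(a),np.sin(a),0]);ez=np.array([0,0,1.]);h=np.array([644.,-172,100.5])
p=s["eef_pos"]+3*A[:,1];d=p-h;th0=np.arctan2(47,210)-0; now=np.arctan2(d[2],-d@ex)-th0
print("lid angle",round(now,3),"radius",np.hypot(d[2],d@ex),"(215.2)")
for th in np.linspace(now,.785,7)[1:]:
    q=h-210*np.cos(th)*ex+210*np.sin(th)*ez+47*(np.sin(th)*ex+np.cos(th)*ez)
    print(round(th,2),(A.T@(q-p)).round(1))
E
python3 arc.py
```

```text
time_s: 11.9
eef_pos: [462.0, -201.3, 215.5]
ee_rot: [-0.538, 0.541, -0.458, 0.456]
force: [-17.0, -3.7, 6.8]
grip_width: 0.109
t 11.9 pos [ 462.  -201.3  215.5] jaw 0.166 tooly [-0.005 -0.001 -1.   ] F [-17.   -3.7   6.8] w 0.109 j6 -0.81
lid angle 0.326 radius 215.74719607408497 (215.2)
0.4 [  0.1 -13.5   9.5]
0.48 [  0.2 -26.5  19.5]
0.56 [  0.3 -38.8  30.5]
0.63 [  0.4 -50.2  42.4]
0.71 [  0.5 -60.6  55.2]
0.78 [  0.5 -70.   68.7]
```

```bash
python3 -m crank '[{"dp":[0,-6,3],"roll":0,"gripper":255},{"dp":[0,-13,8],"roll":0,"gripper":255},{"dp":[0,-20,13],"roll":0,"gripper":255},{"dp":[0,-26,18],"roll":0,"gripper":255},{"dp":[0,-33,23.5],"roll":0,"gripper":255},{"dp":[0,-39,29],"roll":0,"gripper":255},{"dp":[0,-45,35],"roll":0,"gripper":255},{"dp":[0,-50,40.5],"roll":0,"gripper":255},{"dp":[0,-55,47],"roll":0,"gripper":255},{"dp":[0,-60,53],"roll":0,"gripper":255}]';python3 -m crank '[{"dp":[0,-4,5],"roll":0,"gripper":255},{"dp":[0,-8,11],"roll":0,"gripper":255},{"dp":[0,-10,14],"roll":0,"gripper":255},{"dp":[0,-10,14],"roll":0,"gripper":255},{"dp":[0,-10,14],"roll":0,"gripper":255},{"dp":[0,-10,14],"roll":0,"gripper":255},{"dp":[0,-10,14],"roll":0,"gripper":255},{"dp":[0,-10,14],"roll":0,"gripper":255}]'; python3 arc.py; python3 - <<'E'
from h import *
from rig import eyes
s=eyes.capture("scene");h=np.array([644.,-172,100.5]);R=Ro.from_euler("z",.16)*Ro.from_euler("y",.785)
c=s["color"].copy();o=np.array([[0,-140,12],[0,140,12],[-240,140,12],[-240,-140,12.]])
u=proj(s,R.apply(o)+h)
o=np.array([100,60]);c=cv2.resize(c[60:360,100:480],None,fx=2,fy=2,interpolation=cv2.INTER_CUBIC)
cv2.polylines(c,[((u-o+.5)*2).round().astype(np.int32)],True,(255,0,0),1);cv2.imwrite("pics/lift.png",c[:,:,::-1])
E
```

```text
time_s: 12.73
eef_pos: [513.7, -192.9, 277.1]
ee_rot: [-0.538, 0.542, -0.458, 0.456]
force: [-19.8, -0.5, 18.9]
grip_width: 0.109
time_s: 13.4
eef_pos: [528.5, -190.5, 287.1]
ee_rot: [-0.539, 0.541, -0.456, 0.458]
force: [-14.0, -0.8, 17.5]
grip_width: 0.114
t 13.4 pos [ 528.5 -190.5  287.1] jaw 0.165 tooly [-0.001 -0.003 -1.   ] F [-14.   -0.8  17.5] w 0.114 j6 -0.72
lid angle 0.783 radius 217.7037953223811 (215.2)
0.78 [0.1 2.1 1.4]
0.78 [0.1 2.1 1.4]
0.78 [0.1 2.  1.5]
0.78 [0.1 2.  1.5]
0.78 [0.1 2.  1.6]
0.78 [0.1 1.9 1.6]
```

View pics/lift.png

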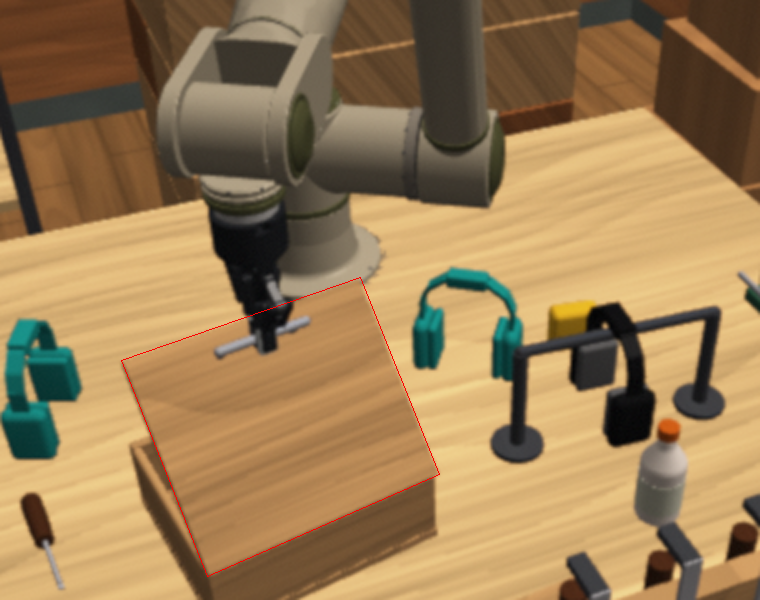

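The model of the lid at 45° (corners (360,278), (122,360), (209,575), (439,474)) lies right on the lid's edges. The fingers grip the handle at (265,335), and the muffs still hang. I'll hold for a moment, check that it is still, and hand in.

```bash
python3 -m crank '[{"dp":[0,0,0],"roll":0,"gripper":255},{"dp":[0,0,0],"roll":0,"gripper":255},{"dp":[0,0,0],"roll":0,"gripper":255},{"dp":[0,0,0],"roll":0,"gripper":255},{"dp":[0,0,0],"roll":0,"gripper":255},{"dp":[0,0,0],"roll":0,"gripper":255},{"dp":[0,0,0],"roll":0,"gripper":255},{"dp":[0,0,0],"roll":0,"gripper":255}]'; python3 arc.py | head -2; python3 -c "
from rig import ctrl
print(abs(ctrl.sense()['dq']).max()); print(ctrl.finish_job())"
```

```text
time_s: 14.12
eef_pos: [528.5, -190.5, 287.1]
ee_rot: [-0.539, 0.541, -0.456, 0.458]
force: [-14.2, -1.5, 17.8]
grip_width: 0.109
t 14.12 pos [ 528.5 -190.5  287.1] jaw 0.165 tooly [-0.001 -0.003 -1.   ] F [-14.2  -1.5  17.8] w 0.109 j6 -0.72
lid angle 0.783 radius 217.7054478617476 (215.2)
0.0011137049903918725
the job is handed in; nothing more can be done
None
```

I hung the black ear defenders by their crown over the rail, one cup on each side, and let go. Then I gripped the lid's handle, raised the lid to 45° and handed the job in at about 14 s while holding it there.

**Last checks:**
- **Lid:** its angle worked out from the arm's pose was 0.783 rad, and in the last picture the 45° outline lay on the lid's edges. The arm was still over the last 0.7 s (joint speeds under 0.002 rad/s), with the fingers closed on the handle bar.
- **Ear defenders:** the last picture shows them hanging on the rail, clear of the robot.
- **Bystanders:** those in the last picture looked undisturbed. I checked by eye only and didn't measure them.

**Disagreements:** the handle's distance from the hinge came out at 217.7 mm against the nominal 215.2 mm, about 2.5 mm off. A side force of about 14 N stayed on the tool while it held the lid, well under the limits.

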